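# Snap the stock box lid shut all round

## Robot

A 6-joint arm with a two-finger parallel gripper is mounted at the origin on the work surface. World frame = base frame: x ahead of the robot, y to its left, z up, the work surface at z = 0. Lengths are in m, angles in degrees, forces in N, time in s.
With the tool pointing down it reaches from about 0.325 to 0.85 m from the base axis. Payload 15.5 kg.
Tool frame: the origin (TCP) lies at the very end of the fingers, on their centre line; the grasp point (between the pads) lies arm.grip_depth behind it (arm.grip_depth is the distance from the TCP to the grasp point, in m); z points along the fingers, y is the line along which they close (so a half turn about z gives the same grasp; the last joint's range is limited). The gripper opens to 91 mm and grips with 3 to 60 N. Pads are 32 mm wide; open, the fingers measure 118 mm over their backs; the gripper's body (76 mm by 178 mm) begins 60 mm behind the grasp point.
Start: joints at [-80.93, 28.281, 77.091, -0, 74.628, -5.472], TCP at [0.157, -0.605, 0.214] pointing down, gripper open.
Joint ranges: [-166.48, 166.48], [-47.26, 123.95], [12.59, 153.08], [-70.14, 250.14], [6.76, 159.57], [-176.63, 176.63]. Speed limits (degrees/s): [108.29, 108.29, 147.25, 172.46, 172.46, 172.46].

## Interface

Orientations are given as a 3x3 rotation matrix whose columns are the frame's x, y, z axes.
In Python, from rig import arm gives the robot as it stands. Calls block until the motion is done:
- arm.move_to(position, orientation): joint-space move of the TCP to a pose.
- arm.move_l(position, orientation=None, feed=0.15): straight line of the TCP; orientation=None keeps the orientation; feed is the mean speed in m/s.
- arm.move_joints(angles): joint-space move.
- arm.grip(opening): finger opening in m; the grip force is fixed at half the most; returns when the fingers have stopped.
- arm.sleep(seconds).
- arm.solve_ik(position, orientation): joint angles nearest the present ones, or None.
- arm.snapshot(name): name is "side" or "top"; returns the picture (384x512x3 uint8, red, green, blue); there is no depth.
- arm.get_calibration(name): a dict with "intrinsics" (3x3 intrinsics, pixels), "cam_to_world" (4x4, takes a point from camera to world coordinates). Camera axes: x right, y down, z forward; pixel columns grow to the right and rows downward; lengths in m; the calibration is good to about 2 mm. A picture is of the moment at which its call begins. get_calibration takes no time and is no camera call.
A pose or a line that the arm cannot do raises arm.Unreachable and nothing moves.
- arm.sign_off(): hands the job in; it is judged then, once.
Readings, each from a call of its own:
- arm.current_t(): time.
- arm.current_joint_positions(): joint angles.
- arm.current_dq(): joint speeds.
- arm.current_tau(): joint torques, N m.
- arm.current_ee_pos(): TCP position.
- arm.current_tool_rot(): TCP orientation.
- arm.current_force(): force on the tool from outside, world axes, zero at the start.
- arm.current_torque(): the same for the moment, N m.
- arm.current_width(): finger opening in m.
- arm.current_grasp_force(): force on a finger pad.
Only numpy, scipy, OpenCV 4.12 (cv2) and the standard library are available. Lean on these libraries where they do the work, as an engineer would, in place of code of your own. Each camera call takes 0.05 s, during which the arm holds its last target. There are 200 camera calls.

## Task

The lid of the large blue stock box is only laid on and all four sections of its rim still stand up: press around the rim with the fingertips, section by section, until every one has clicked shut and lies level. Only press: do not lift, tip or shove the box, leave the other things on the bench where they are, and finish clear of everything.

Things in the scene. Friction and masses are not known exactly. Their poses are not given: they have to be found in the camera images.
- box: Large blue stock box, loose on the bench and heavy (about 2.4 kg of bolts inside), with a grey lid: 140 mm (its x) by 180 mm (its y), 146 by 186 over the lid rim. Origin: centre of its underside; z up. The lid's rim is four separate bars, one per edge, between four fixed 24 mm square corner pieces whose tops are 98 mm above the underside; the middle of the lid (100 by 140 mm) is a panel sunk 6 to 8 mm below the corner tops.
- rim_near_mid (a point): Middle of the top face of the rim section along its near long edge (towards the robot, box x = -62 mm) of the large box's lid. The section is a flat grey plastic bar, 22 mm wide and 134 mm long, with a 25 mm deep skirt on its outer edge; it rides straight down with its joint. Its length runs along the lid edge. Point is 108 mm above the box's underside when raised, 98 mm when shut. Axes: x outward from the box, z up.
- rim_near (a joint): Travel of the near rim section in m: 0 = standing up (10 mm proud of the lid's corners), 0.010 = snapped shut, level with the corners. It needs about 9 N downwards at first, less as it goes; past 0.006 it snaps down by itself and stays; let go earlier, it springs back up. Shut, it stands on a hard stop.
- rim_far_mid (a point): Middle of the top face of the rim section along its far long edge (box x = +62 mm) of the large box's lid. The section is a flat grey plastic bar, 22 mm wide and 134 mm long, with a 25 mm deep skirt on its outer edge; it rides straight down with its joint. Its length runs along the lid edge. Point is 108 mm above the box's underside when raised, 98 mm when shut. Axes: x outward from the box, z up.
- rim_far (a joint): Travel of the far rim section in m: 0 = standing up (10 mm proud of the lid's corners), 0.010 = snapped shut, level with the corners. It needs about 9 N downwards at first, less as it goes; past 0.006 it snaps down by itself and stays; let go earlier, it springs back up. Shut, it stands on a hard stop.
- rim_left_mid (a point): Middle of the top face of the rim section along its left short edge (box y = +82 mm) of the large box's lid. The section is a flat grey plastic bar, 22 mm wide and 94 mm long, with a 25 mm deep skirt on its outer edge; it rides straight down with its joint. Its length runs along the lid edge. Point is 108 mm above the box's underside when raised, 98 mm when shut. Axes: x outward from the box, z up.
- rim_left (a joint): Travel of the left rim section in m: 0 = standing up (10 mm proud of the lid's corners), 0.010 = snapped shut, level with the corners. It needs about 9 N downwards at first, less as it goes; past 0.006 it snaps down by itself and stays; let go earlier, it springs back up. Shut, it stands on a hard stop.
- rim_right_mid (a point): Middle of the top face of the rim section along its right short edge (box y = -82 mm) of the large box's lid. The section is a flat grey plastic bar, 22 mm wide and 94 mm long, with a 25 mm deep skirt on its outer edge; it rides straight down with its joint. Its length runs along the lid edge. Point is 108 mm above the box's underside when raised, 98 mm when shut. Axes: x outward from the box, z up.
- rim_right (a joint): Travel of the right rim section in m: 0 = standing up (10 mm proud of the lid's corners), 0.010 = snapped shut, level with the corners. It needs about 9 N downwards at first, less as it goes; past 0.006 it snaps down by itself and stays; let go earlier, it springs back up. Shut, it stands on a hard stop.
- bushing: Steel bushing, a ring 44 mm across and 34 mm high standing to the left of the large box. Bystander. Origin: on its underside.
- jar: Pale screw-top jar with a grey cap, 56 mm across and 75 mm high, to the right of the large box. Bystander. Origin: on its underside.
- small_box: Small blue box with a plain grey closed lid, 74 x 104 mm and 55 mm high, beyond the large box. Bystander. Origin: on its underside.
- scanner: Black hand scanner lying on its side, 46 mm high, about 115 x 150 mm, to one side. Bystander. Origin: on its underside.
- dispenser: Black tape dispenser with a roll, 150 x 50 mm and 84 mm high, to one side. Bystander. Origin: on its underside.
- bracket: Steel angle bracket, 60 x 40 mm and 50 mm high, near the robot. Bystander. Origin: on its underside.
Things that resemble listed ones, but are neither listed nor needed, are in the scene too. What is shaped like the box but purple or turquoise is not meant.

How it is judged:
By the outcome, as a careful person would: the job done as asked, in the order asked, and still so for the second after the job is handed in, with the robot touching nothing.
It also fails if it takes over 45 s, if anything falls off the work surface, if the arm or the gripper's body presses on something with over 40 N, if the wrist force passes 120 N, or if a joint passes its speed limit or range.

## Working session

There is one attempt and no reset: what is moved stays moved. The work goes in short steps, each a Python script; the robot and the scene stay as the last script left them, time stands still between calls to the robot, and variables do not carry over. Pictures are saved under pics/ and viewed, at most 10 in all, crops included, and the job is handed in when it is done.

```bash
mkdir -p pics; python3 - <<'E'
from rig import arm
import cv2,numpy as np
for n in("top","side"):
    im=arm.snapshot(n); cv2.imwrite(f"pics/{n}0.png",cv2.resize(im[:,:,::-1],(800,600),interpolation=cv2.INTER_CUBIC))
    c=arm.get_calibration(n); print(n,np.round(c["intrinsics"],2).tolist(),np.round(c["cam_to_world"],4).tolist())
print(arm.current_t(),arm.grip_depth,arm.current_force(),arm.current_tool_rot())
E
```

```text
top [[363.81, 0.0, 257.79], [0.0, 363.81, 188.48], [0.0, 0.0, 1.0]] [[0.0254, -0.9904, 0.1356, 0.3307], [-0.9996, -0.0263, -0.0044, 0.0052], [0.0079, -0.1354, -0.9908, 1.1511], [0.0, 0.0, 0.0, 1.0]]
side [[438.11, 0.0, 261.54], [0.0, 438.11, 200.66], [0.0, 0.0, 1.0]] [[-0.8099, -0.4707, 0.35, 0.0308], [-0.5863, 0.6314, -0.5076, 0.6624], [0.0179, -0.6163, -0.7873, 1.1164], [0.0, 0.0, 0.0, 1.0]]
0.1 0.0188 [ 0.58275124 -0.75166265  0.1336582 ] [[ 9.67963478e-01  2.51090970e-01 -1.70922721e-04]
 [ 2.51091011e-01 -9.67962934e-01  1.03049058e-03]
 [ 9.33000218e-05 -1.04039441e-03 -9.99999454e-01]]
```

View pics/top0.png

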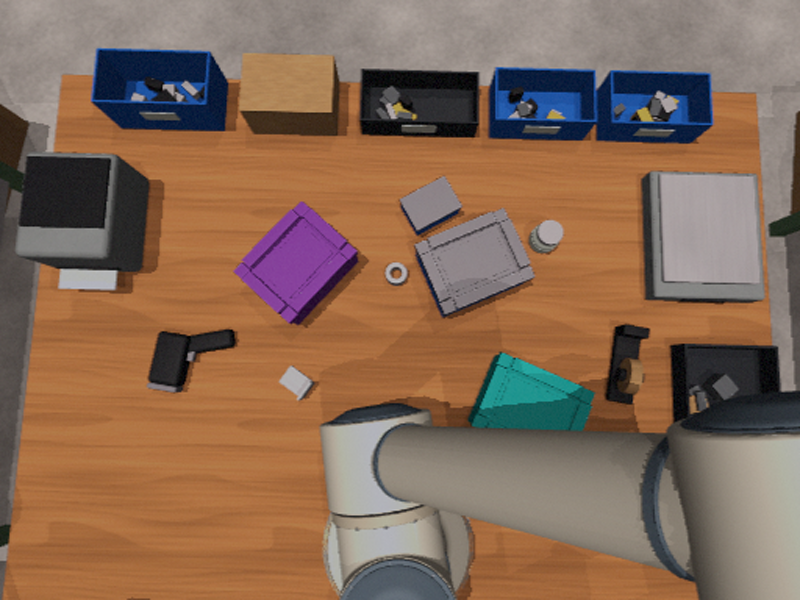

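View pics/side0.png

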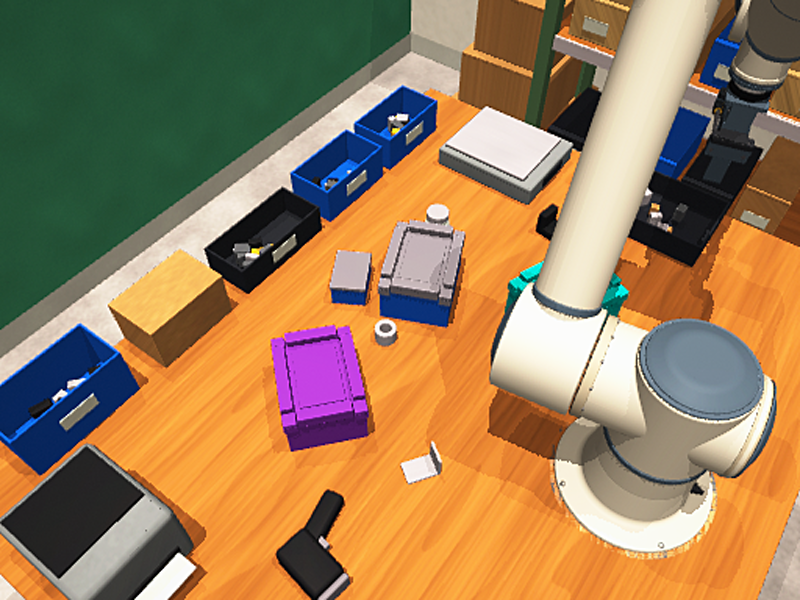

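The top view shows the grey-lidded blue box at about (475,262), with the small box at (431,205), the jar at (546,237) and the bushing at (397,272) near it. I'll enlarge both views to read the lid corners.

```bash
python3 - <<'E'
from rig import arm
import cv2,numpy as np
t=arm.snapshot("top")[:,:,::-1]; s=arm.snapshot("side")[:,:,::-1]
cv2.imwrite("pics/topc.png",cv2.resize(t[125:215,250:370],(800,600),interpolation=cv2.INTER_CUBIC))
cv2.imwrite("pics/sidec.png",cv2.resize(s[130:220,200:320],(800,600),interpolation=cv2.INTER_CUBIC))
E
```

```text
(no output)
```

View pics/topc.png

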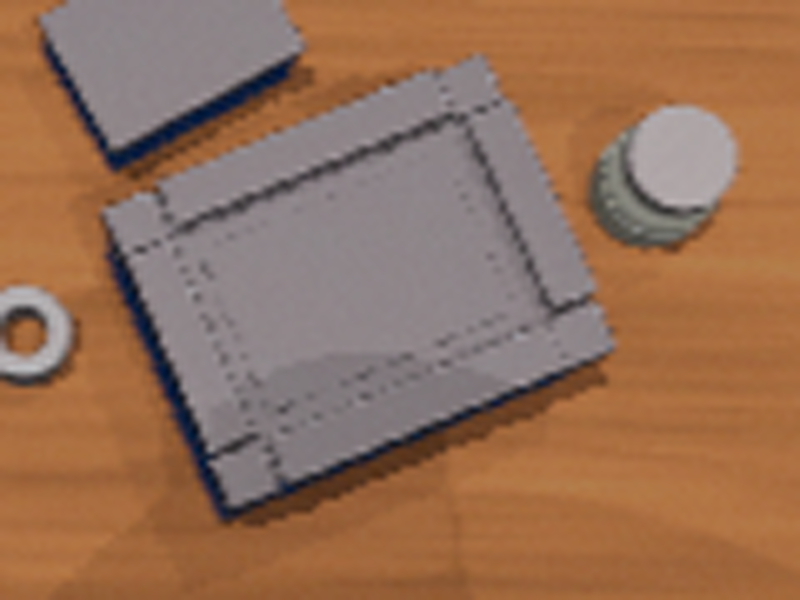

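View pics/sidec.png

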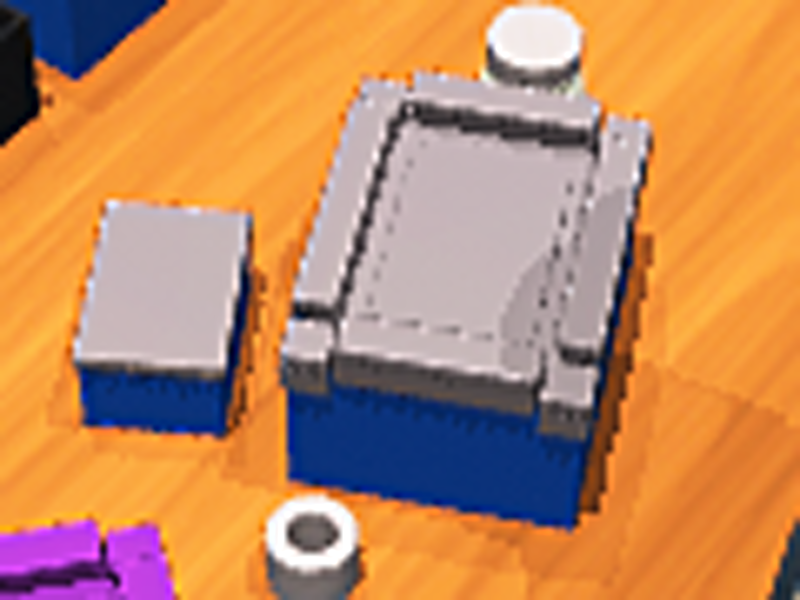

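The top crop has the lid's outer corners at about (103,212), (485,55), (614,348) and (228,510). The side crop has them at about (288,350), (366,80), (650,122) and (592,405). I'll fit the box pose to both.

```bash
cat >h.py <<'E'
import numpy as np
from scipy.optimize import least_squares
def fit(arm,obs):
    # obs: name -> pixel array (4,2); order far-left, far-right, near-right, near-left
    L=np.array([[.073,.093],[.073,-.093],[-.073,-.093],[-.073,.093]])
    def res(p):
        c,s=np.cos(p[2]),np.sin(p[2]); W=np.c_[L@np.array([[c,s],[-s,c]])+p[:2],np.full(4,.098)]
        r=[]
        for n,uv in obs.items():
            k=arm.get_calibration(n); T=np.linalg.inv(k["cam_to_world"]); q=(W@T[:3,:3].T+T[:3,3])@np.array(k["intrinsics"]).T
            r.append(q[:,:2]/q[:,2:]-uv)
        return np.concatenate(r).ravel()
    o=least_squares(res,[.5,-.1,.3]); return o.x,res(o.x).reshape(-1,2)
E
python3 - <<'E'
from rig import arm
from h import *
k=120/800
t=np.array([[103,212],[485,55],[614,348],[228,510]])*k+[250,125]-.5
s=np.array([[286,352],[364,78],[651,122],[592,405]])*k+[200,130]-.5
for o in({"top":t},{"side":s},{"top":t,"side":s}):
    p,r=fit(arm,o); print(p.round(4),np.degrees(p[2]).round(2)); print(r.round(2).tolist())
E
```

```text
[ 0.544  -0.1316  0.4189] 24.0
[[-0.4, -0.48], [-0.29, -0.18], [0.47, 0.41], [0.2, 0.21]]
[ 0.5458 -0.129   0.4323] 24.77
[[-0.88, 0.44], [-0.16, -0.43], [0.52, -0.4], [0.54, 0.17]]
[ 0.5449 -0.1306  0.4243] 24.31
[[-0.81, -0.59], [-0.83, -0.58], [0.16, -0.11], [0.04, -0.0], [-0.54, 0.07], [0.59, -0.67], [1.2, -0.4], [0.79, 0.09]]
```

```bash
cat >press.py <<'E'
import numpy as np
C=np.array([.5447,-.1305]); YAW=np.radians(24.2); c,s=np.cos(YAW),np.sin(YAW)
R=np.array([[c,s,0],[s,-c,0],[0,0,-1.]])
MID={"near":(-.062,0),"far":(.062,0),"left":(0,.082),"right":(0,-.082)}
def press(arm,name):
    xy=C+np.array([[c,-s],[s,c]])@MID[name]
    P=lambda z:[*xy,z]
    arm.move_to(P(.16),R) if arm.current_ee_pos()[2]>.19 else arm.move_l(P(.16),R,feed=.15)
    arm.move_l(P(.114),R,feed=.1); f0=arm.current_force()[2]; log=[]
    for z in np.arange(.111,.0949,-.001):
        arm.move_l(P(z),R,feed=.02); f=arm.current_force()[2]-f0; a=arm.current_ee_pos()[2]
        log.append((round(a*1e3,1),round(f,1)))
        if abs(f)>25 or (a<.1005 and abs(f)>14): break
    arm.move_l(P(.135),R,feed=.1)
    print(name,round(arm.current_t(),2),log)
E
python3 - <<'E'
from rig import arm
from press import *
arm.grip(0); print(arm.current_width(),arm.current_t())
arm.move_to([*C,.2],R); print(arm.current_t())
press(arm,"near")
E
```

```text
0.0002978505997650953 1.5667
3.7583
near 9.1 [(np.float64(111.3), np.float64(-1.2)), (np.float64(110.1), np.float64(-0.5)), (np.float64(108.9), np.float64(-1.3)), (np.float64(108.3), np.float64(8.8)), (np.float64(107.2), np.float64(6.0)), (np.float64(106.2), np.float64(4.8)), (np.float64(105.1), np.float64(2.8)), (np.float64(104.0), np.float64(1.0)), (np.float64(102.9), np.float64(-0.1)), (np.float64(101.9), np.float64(-0.3)), (np.float64(100.9), np.float64(-0.9)), (np.float64(99.9), np.float64(-1.3)), (np.float64(98.9), np.float64(-0.8)), (np.float64(98.2), np.float64(5.8)), (np.float64(98.0), np.float64(23.8))]
```

The near section snapped shut and reached its hard stop, as the force profile shows. Next are the other three.

```bash
python3 - <<'E'
from rig import arm
from press import *
import cv2
np.set_printoptions(legacy="1.25")
for n in("left","far","right"): press(arm,n)
arm.move_l([*arm.current_ee_pos()[:2],.214],R)
arm.move_joints([-80.93,28.281,77.091,0,74.628,-5.472])
t=arm.snapshot("top")[:,:,::-1]; s=arm.snapshot("side")[:,:,::-1]
cv2.imwrite("pics/end.png",np.hstack([cv2.resize(i,(400,600),interpolation=cv2.INTER_CUBIC) for i in(t[115:223,260:332+30],s[125:225,215:305])]))
print(arm.current_t(),arm.current_force())
E
```

```text
left 14.9 [(111.2, 0.0), (110.0, -0.9), (109.0, 0.3), (108.3, 8.5), (107.3, 6.3), (106.2, 5.2), (105.1, 2.4), (103.9, 1.1), (102.8, 0.2), (101.9, -0.2), (100.9, 0.4), (100.0, -0.4), (98.9, -0.0), (98.2, 6.2), (98.0, 25.2)]
far 20.7 [(111.3, -1.3), (110.0, -1.3), (108.9, -1.5), (108.3, 3.7), (107.4, 5.8), (106.3, 4.0), (105.1, 2.0), (103.9, 0.6), (102.8, -1.0), (101.8, -0.4), (100.9, -1.2), (99.9, -1.0), (98.9, -1.4), (98.2, 3.3), (98.1, 17.5)]
right 26.5 [(111.3, 0.7), (110.0, 0.8), (108.9, 0.9), (108.3, 6.0), (107.4, 8.5), (106.3, 6.0), (105.1, 3.9), (103.9, 3.2), (102.8, 1.3), (101.9, 0.4), (100.9, 0.3), (99.9, 1.6), (98.9, 0.5), (98.3, 5.0), (98.1, 21.1)]
29.3583 [-1.01951462  0.31226693  0.08984728]
```

View pics/end.png

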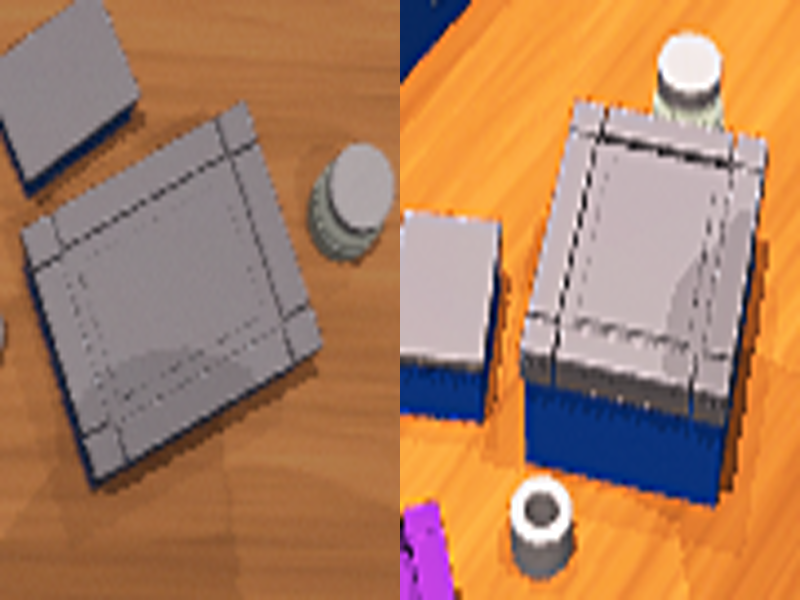

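In both views all four bars lie level with the corner pieces. The lid outline is unbroken, with its corners at (25,235), (245,105), (320,345) and (95,485) in the left half. The neighbouring items haven't moved, and the arm is clear.

```bash
python3 -c "
from rig import arm
print(arm.sign_off())"
```

```text
the job is handed in; nothing more can be done
None
```

All four rim sections of the blue stock box are pressed shut and level; the arm was back at its start pose, touching nothing, and the job was handed in at about 29 s.

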